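# Click a gem-setting stick into the microscope bench's quick-change holder

### The arm

A 7-joint arm with a two-finger parallel gripper is mounted at the origin on the work surface. World frame = base frame: x ahead of the robot, y to its left, z up, the work surface at z = 0. Lengths are in m, angles in rad, forces in N, time in s.
With the tool pointing down it reaches from about 0.35 to 0.9 m from the base axis. Payload 8.1 kg.
Tool frame: the origin (TCP) lies at the centre of the arm's flange, where the gripper is bolted on; the fingertips stand 173 mm ahead of it and the grasp point (between the pads) lies 155 mm ahead of it; z points along the fingers, y is the direction in which the jaws open and shut (so a half turn about z gives the same grasp; the last joint's range is limited). The gripper opens to 85 mm and grips with 20 to 120 N. Pads are 22 mm wide; open, the fingers measure 114 mm over their backs; the gripper's body (76 mm by 85 mm) begins 54 mm behind the grasp point. The pads swing forward as they close: fully open they stand 13 mm farther back than shut.
Start: joints at [-1.387, 0.434, 0.025, 1.573, -0.012, 1.134, -0.075], TCP at [0.177, 0.599, 0.405] pointing down, gripper open.
Joint ranges: [-2.62, 2.62], [-0.44, 2.09], [-1.27, 1.32], [0.08, 2.57], [-1.32, 4.46], [0.12, 2], [-2.74, 2.74]. Speed limits (rad/s): [2.22, 2.22, 3.01, 3.01, 3.14, 3.14, 3.14].

### API

Orientations are given as a unit quaternion [w, x, y, z].
In Python, from bench import r, camera, get_calibration gives the robot as it stands. The module is installed in compiled form; this text tells all that it offers.
- The arm moves only by the tool apply_moves, never from a script. Its argument "increments" is a list of rows, each a list of 6 numbers: the shift along the world's x, y, z in units of 30 mm (1.0 is 30 mm), then the turn, a rotation vector about the world's x, y, z in units of 6 degrees (1.0 is 6 degrees). In form: [[tx, ty, tz, rx, ry, rz], ...]. A call has 1 to 20 rows; each row is the pose to reach, as a shift and turn from the pose commanded when the call began; what a row does not reach only later rows make up. A row lasts 1/8 s, in which the tool goes at most 62.5 mm and 10.7 degrees, less where a joint would pass 70% of its speed; a pose out of reach is approached as far as the arm can. A call with a gripper value outside its range is refused whole. "grip" is the gripper's target within -1 to 1 (shut at 1, half-way at 0, fully open at -1), set as the call begins (left out, the last holds). The fingers move at their own pace and stop on an object; "grip_force" is the grip in N (left out, the last holds). Time passes only in rows, so rows that repeat a pose let the fingers close. It gives the time, the measured TCP pose, the force and the opening at its end, in the units of the state.
- r.observe(): the state, without advancing time (a new reading comes with each control period).
- camera(name): name is "side" or "top" or "wrist"; returns the picture (480x640x3 uint8, blue, green, red); there is no depth.
- get_calibration(name): a dict with "K" (3x3 intrinsics, pixels), "dist" ([k1, k2, p1, p2, k3] as OpenCV has them; the pictures are not rectified), "eye" and "attitude" of the camera in the world. Camera axes: x right, y down, z forward; pixel columns grow to the right and rows downward; lengths in m; the calibration is good to about 2 mm. A picture is of the moment at which its call begins: read the wrist's pose just before it. get_calibration takes no time and is no camera call; for the wrist camera it gives the pose at the moment of the call.
- r.sign_off(): hands the job in, once; it reports no verdict.
The state is a dict: "time_s": time; "joint_positions": joint angles; "qd": joint speeds; "effort": joint torques, N m; "position": TCP position; "tcp_rot": TCP orientation; "wrist_force": force on the tool from outside, world axes, zero at the start; "moment": the same for the moment, N m; "gripper_width": opening from 0.0 (shut) to 1.0 (fully open).
Only numpy, scipy, OpenCV 4.12 (cv2) and the standard library are available. Lean on these libraries where they do the work, as an engineer would, in place of code of your own. Each camera call takes 0.05 s, during which the arm holds its last target. There are 200 camera calls.

### The job

Take the setting stick with the red collar (the one whose ring carries the red stone) out of the wooden rack and push it down into the steel holder, past the sprung side ball, until it clicks, and on until you feel it press firmly on the holder's inner stop; then let go. Feel your way: firm but not forced on the holder, nothing pressing on the ring and stone on top, and the other sticks and the rest of the bench left as they are.

Things in the scene. Friction and masses are not known exactly. Their poses are not given: they have to be found in the camera images.
- stick_red: Setting stick to load, upright, about 220 g. Origin: centre of its bottom end; z up the stick. Steel shank 24 (x) by 20 (y) mm, z 0 to 78, lowest 4 mm chamfered at 45 degrees all round; red collar 50 (x) by 30 (y) mm, z 78 to 84; wooden grip block 26 by 26 mm, z 84 to 110; mound, ring and stone up to z 133. A half turn about z does not alter the fit.
- red_pocket (a point): Point on the red stick's axis between its two ball pockets, 26 mm above its bottom end: one in the middle of each y face of the shank, 6 mm deep, 16 mm wide (x) and 15.6 mm high (z 18.2 to 33.8 mm).
- red_grip (a point): Middle of the red stick's wooden grip block, 97 mm above its bottom end, axes as the stick's. Grip the block across x, fingertips just above the collar; the fingertips may push down on the collar's two x wings (12 mm each).
- stick_red_ring: The gold ring with the red stone on top of the red stick, fixed to it, 20 mm wide, z 110 to 133 in the stick's frame (its origin coincides with the stick's). Fragile: nothing may press on it with more than 3 N.
- stick_blue: An identical stick with blue collar and stone, standing in the rack. Leave it.
- stick_green: An identical stick with green collar and stone, standing in the rack. Leave it.
- rack: Fixed wooden rack block 70 (x) by 215 (y) by 76 mm high, origin at the centre of its underside. Three pockets 28 (x) by 24 (y) mm, 68 mm deep, at y = -68, 0 and 68 mm, with one stick in each, in any order, at the rack's yaw; a stick stands with its bottom 8 mm above the bench, its collar 10 mm clear of the rack's top.
- holder: Fixed steel holder: base plate 100 (x) by 90 (y) by 10 mm, on it a block 58 (x) by 54 (y) mm rising to 96 mm; origin under its centre. A bore for the shank opens in its top. A brass plunger, 13 mm knob, with the sprung ball, shows on its +y side. A precision part: it must never bear more than 50 N in all, side forces on bore and ball counted in, so push down with 30 N at most.
- socket (a point): Centre of the bore's mouth, level with the block's top, 96 mm above the bench, axes as the holder's. Bore 26 (x) by 22 (y) mm: 1 mm clearance on each side of the shank, whose x goes along the holder's x; 45-degree lead-in 4 mm deep all round. The stop inside, set by hand, lies 40 to 62 mm below this point, different each time and unseen: feel for it.
- ball (a joint): How far the sprung ball is pushed back, m: 0 when free or in a pocket, over 0.002 on the shank's full face. Ball 14 mm wide, 5.5 mm out of the bore's +y wall, 26 mm above the stop. Getting past it takes 3 to 10 N at first, less as it slides; dropping into the pocket (the click) it draws the stick down for the last millimetres; then comes the hard stop: press on it with 18 to 25 N.
- pot: Small brass pot, 44 mm wide, 28 mm high, between holder and rack. Origin under its centre. Leave it.
- tin: Round aluminium tin, 60 mm wide, 45 mm high. Leave it.
- loupe: Black loupe standing on end, 34 mm wide, 30 mm high. Leave it.
- tweezers: Steel tweezers lying flat, 135 mm long, 6 mm high. Leave them.
- handpiece: Engraving handpiece on a rubber cradle, 160 mm long, 34 mm high. Leave it.

How it is judged:
By the outcome, as a careful person would: the job done as asked, in the order asked, and still so for the second after the job is handed in, with the robot touching nothing.
It also fails if it takes over 64 s, if anything falls off the work surface, if the arm or the gripper's body presses on something with over 40 N, if the wrist force passes 120 N, or if a joint passes its speed limit or range.

## Working session

There is one attempt and no reset: what is moved stays moved. The work goes in short steps, Python scripts to look and compute and a tool call to move; the robot and the scene stay as the last step left them, time stands still between calls to the robot, and variables do not carry over. Pictures are saved under pics/ and viewed, about 8 in all and at most 12, crops included, and the job is handed in when it is done.

Besides the shell and the picture viewer there is one more tool, called after ">>>" in YAML: its name, and indented under it one key for each argument. apply_moves: Moves the arm, as the interface text tells. Its arguments: {"type":"object","properties":{"increments":{"type":"array"},"grip":{"type":"number"},"grip_force":{"type":"number"}},"required":["increments"]}

```bash
mkdir -p pics
python3 - <<'E'
from bench import r,camera,get_calibration
import cv2
print(r.observe())
for n in("side","top","wrist"):
    c=get_calibration(n);print(n,c)
    cv2.imwrite(f"pics/{n}0.png",camera(n))
E
```

```text
{'time_s': 0.0, 'joint_positions': array([-1.38658803,  0.43523091,  0.02493542,  1.57411942, -0.01160206,
        1.1340186 , -0.07514645]), 'qd': array([ 0.00051524, -0.00146113,  0.00083826, -0.0006756 , -0.0009053 ,
       -0.00154253, -0.00082984]), 'effort': array([-3.27591488e-04, -6.70474005e+01,  1.02517046e+00, -3.16201472e+01,
        1.55866728e-02,  1.27472333e-02,  1.04913821e-05]), 'position': array([0.17675137, 0.59923098, 0.40391176]), 'tcp_rot': array([-5.18888217e-05,  1.42954314e-01,  9.89728952e-01, -8.14112511e-04]), 'wrist_force': array([-0.11253412, -0.08505758, -0.06971733]), 'moment': array([ 0.00875402, -0.05665587, -0.04831346]), 'gripper_width': 0.996927175980628}
side {'K': array([[550.66680393,   0.        , 319.10574219],
       [  0.        , 550.66680393, 236.45931278],
       [  0.        ,   0.        ,   1.        ]]), 'dist': array([-0.01790013,  0.        ,  0.        ,  0.        ,  0.        ]), 'eye': array([0.26714469, 0.88303984, 0.91833951]), 'attitude': array([ 0.06965585, -0.12926336,  0.89627019, -0.41849587])}
top {'K': array([[494.43845286,   0.        , 320.57995419],
       [  0.        , 494.43845286, 245.11015173],
       [  0.        ,   0.        ,   1.        ]]), 'dist': array([-0.06244691,  0.        ,  0.        ,  0.        ,  0.        ]), 'eye': array([ 0.36237759, -0.06216249,  1.16750323]), 'attitude': array([-0.06463354,  0.7088122 , -0.70065047,  0.04996693])}
wrist {'K': array([[337.50389166,   0.        , 320.31591122],
       [  0.        , 337.50389166, 237.36019873],
       [  0.        ,   0.        ,   1.        ]]), 'dist': array([-0.01408875,  0.        ,  0.        ,  0.        ,  0.        ]), 'eye': array([0.096644  , 0.62247924, 0.37202355]), 'attitude': array([0.13097368, 0.78999045, 0.59100101, 0.0973591 ])}
```

View pics/side0.png

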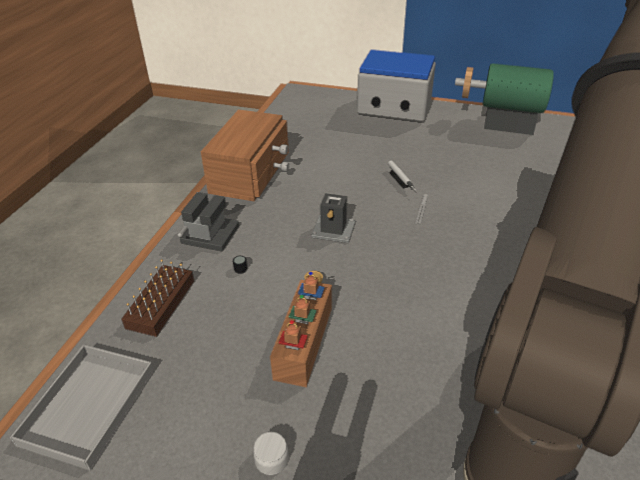

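View pics/top0.png

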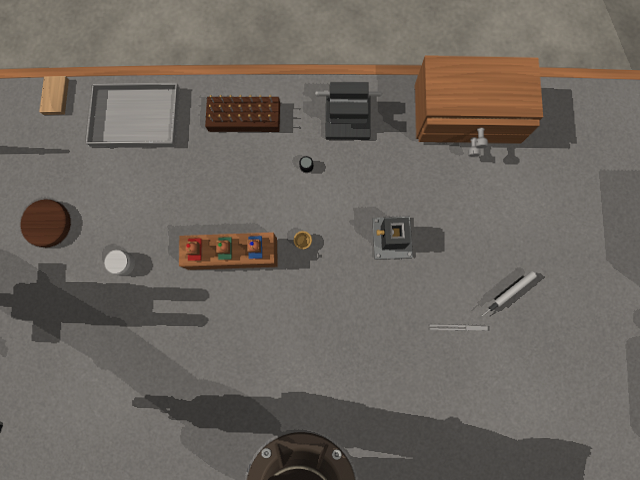

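```bash
cat > h.py <<'E'
import cv2,numpy as np
from scipy.spatial.transform import Rotation as R
from bench import r,camera,get_calibration
def rays(c,px):
    u=cv2.undistortPoints(np.float64(px).reshape(-1,1,2),c['K'],c['dist']).reshape(-1,2)
    q=c['attitude'];M=R.from_quat([q[1],q[2],q[3],q[0]])
    d=M.apply(np.c_[u,np.ones(len(u))]);return d
def plane(c,px,z):
    d=rays(c,px);return c['eye']+d*((z-c['eye'][2])/d[:,2])[:,None]
def proj(c,P):
    q=c['attitude'];M=R.from_quat([q[1],q[2],q[3],q[0]]).as_matrix()
    rv=cv2.Rodrigues(M.T)[0];return cv2.projectPoints(np.float64(P).reshape(-1,1,3),rv,-M.T@c['eye'],c['K'],c['dist'])[0].reshape(-1,2)
def tri(obs): # [(cal,px)]
    A=0;b=0;L=[]
    for c,p in obs:
        d=rays(c,[p])[0];d/=np.linalg.norm(d);Q=np.eye(3)-np.outer(d,d);A=A+Q;b=b+Q@c['eye'];L.append((Q,c['eye']))
    X=np.linalg.solve(A,b);return X,[float(np.linalg.norm(Q@(X-e))) for Q,e in L]
def hsv(im,lo,hi):
    return cv2.inRange(cv2.cvtColor(im,cv2.COLOR_BGR2HSV),np.array(lo),np.array(hi))
def biggest(m,n=1):
    cs=cv2.findContours(m,cv2.RETR_EXTERNAL,cv2.CHAIN_APPROX_NONE)[0]
    return sorted(cs,key=cv2.contourArea,reverse=True)[:n]
E
python3 - <<'E'
from h import *
ct=get_calibration('top');cs=get_calibration('side')
P=plane(ct,[[194,248],[224,246],[254,245],[397,231],[302,240],[306,164]],.09);print(P.round(3))
for a,b in (((194,248),(292,338)),((224,246),(302,309)),((254,245),(311,288)),((397,231),(334,201))):print(tri([(ct,a),(cs,b)]))
print('wrist corners z0.09',plane(get_calibration('wrist'),[[320,237],[0,0],[640,0],[640,480],[0,480]],.09).round(3))
E
```

```text
[[ 0.529  0.243  0.09 ]
 [ 0.535  0.176  0.09 ]
 [ 0.537  0.109  0.09 ]
 [ 0.572 -0.207  0.09 ]
 [ 0.55   0.003  0.09 ]
 [ 0.725 -0.003  0.09 ]]
(array([0.529584  , 0.24308042, 0.0911262 ]), [0.0004415629400559585, 0.00044156294005619787])
(array([0.53258313, 0.17378759, 0.09994326]), [0.0003332567093747069, 0.00033325670937498484])
(array([0.53536719, 0.10802853, 0.09539044]), [0.0011772877601655123, 0.0011772877601654976])
(array([ 0.57203309, -0.20718459,  0.09194029]), [0.00039897361559877227, 0.00039897361559867854])
wrist corners z0.09 [[ 0.188  0.595  0.09 ]
 [-0.051  0.424  0.09 ]
 [ 0.08   0.869  0.09 ]
 [ 0.592  0.876  0.09 ]
 [ 0.376  0.138  0.09 ]]
```

>>> apply_moves:
  increments:
    - [2,-2,0,0,0,-1.7]
    - [4,-4,0,0,0,-3.4]
    - [5.9,-5.9,-0.3,0,0,-5.1]
    - [7.5,-7.5,-0.5,0,0,-6.8]
    - [9,-9,-0.8,0,0,-8.5]
    - [10.5,-10.5,-0.8,0,0,-10.2]
    - [11.8,-11.9,-0.8,0,0,-11.7]
    - [11.8,-11.9,-0.8,0,0,-11.7]
    - [11.8,-11.9,-0.8,0,0,-11.7]
    - [11.8,-11.9,-0.8,0,0,-11.7]
    - [11.8,-11.9,-0.8,0,0,-11.7]

```text
time_s: 1.52
position: [0.5298, 0.244, 0.3805]
tcp_rot: [-0.001, 0.685, 0.728, -0.0]
wrist_force: [-0.5, 0.2, 0.4]
gripper_width: 0.998
```

Run:
```python
from h import *
import pickle
s=r.observe();print(s['time_s'],s['position'],s['tcp_rot'],s['qd'].round(3))
c=get_calibration('wrist');im=camera('wrist');pickle.dump((c,im),open('w1.pkl','wb'));cv2.imwrite('pics/w1.png',im)
```

```text
1.525 [0.52984592 0.24399216 0.3805191 ] [-5.01291934e-04  6.85122666e-01  7.28427526e-01 -1.40190333e-04] [-0.008 -0.003  0.002 -0.     0.002 -0.001  0.002]
```

View pics/w1.png

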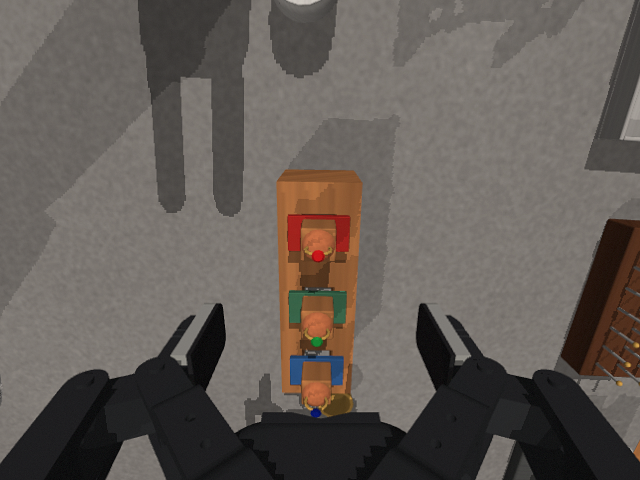

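>>> apply_moves:
  increments:
    - [0,-1.4,0,0,0,0]
    - [0,-2.7,0,0,0,0]
    - [0,-2.7,0,0,0,0]
    - [0,-2.7,0,0,0,0]
    - [0,-2.7,0,0,0,0]

```text
time_s: 2.2
position: [0.5305, 0.1632, 0.3806]
tcp_rot: [-0.0, 0.685, 0.728, 0.0]
wrist_force: [0.0, 0.7, 0.4]
gripper_width: 1.003
```

Run:
```python
from h import *
import pickle
s=r.observe();print(s['position'])
c=get_calibration('wrist');im=camera('wrist');pickle.dump((c,im),open('w2.pkl','wb'));print(c['eye'])
a=cv2.resize(im[130:330,240:400],None,fx=3,fy=3,interpolation=0)
im1=pickle.load(open('w1.pkl','rb'))[1]
b=cv2.resize(im1[130:330,240:340],None,fx=3,fy=3,interpolation=0)
cv2.imwrite('pics/w2.png',np.hstack([a,b]))
for i in (1,2):
    c,im=pickle.load(open(f'w{i}.pkl','rb'))
    m=hsv(im,[0,200,60],[4,255,255])|hsv(im,[176,200,60],[180,255,255])
    k=biggest(m)[0];rc=cv2.minAreaRect(k);bx=cv2.boxPoints(rc);print(i,cv2.boundingRect(k),bx.round(1).tolist())
    print(plane(c,np.r_[bx,[rc[0]]],.092).round(4).tolist())
```

```text
[0.53051923 0.16318546 0.3806289 ]
[0.524876   0.24577776 0.34872041]
1 (288, 215, 62, 37) [[288.0, 215.0], [349.0, 215.0], [349.0, 251.0], [288.0, 251.0]]
[[0.5029, 0.2567, 0.092], [0.5507, 0.2597, 0.092], [0.5534, 0.2295, 0.092], [0.5038, 0.2264, 0.092], [0.5277, 0.2434, 0.092]]
2 (290, 107, 69, 43) [[290.0, 107.0], [358.0, 107.0], [358.0, 149.0], [290.0, 149.0]]
[[0.5027, 0.2553, 0.092], [0.551, 0.2583, 0.092], [0.5538, 0.2294, 0.092], [0.5037, 0.2263, 0.092], [0.5277, 0.2426, 0.092]]
```

View pics/w2.png

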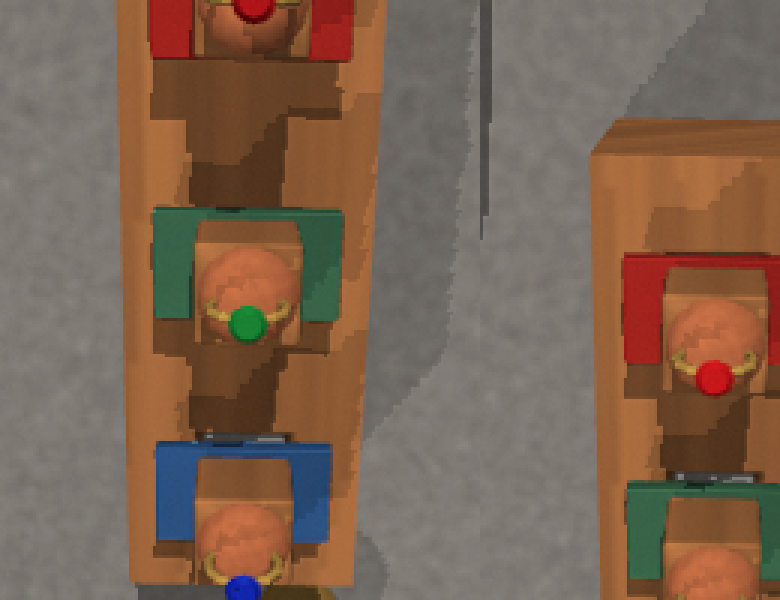

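>>> apply_moves:
  increments:
    - [0.2,-2,0,0,0,0]
    - [0.4,-4,0,0,0,0]
    - [0.6,-6,0,0,0,0]
    - [0.8,-8,0,0,0,0]
    - [1,-10,0,0,0,0]
    - [1.2,-12,-0.6,0,0,0]
    - [1.4,-13.5,-1.4,0,0,0]
    - [1.4,-15,-2.4,0,0,0]
    - [1.4,-15,-2.4,0,0,0]
    - [1.4,-15,-2.4,0,0,0]
    - [1.4,-15,-2.4,0,0,0]
    - [1.4,-15,-2.4,0,0,0]

```text
time_s: 3.75
position: [0.5735, -0.2873, 0.3094]
tcp_rot: [0.0, 0.685, 0.728, 0.001]
wrist_force: [0.2, -0.6, -0.4]
gripper_width: 1.0
```

Run:
```python
from h import *
import pickle
s=r.observe();print(s['position'])
c=get_calibration('wrist');im=camera('wrist');pickle.dump((c,im),open('w3.pkl','wb'));print(c['eye'])
cv2.imwrite('pics/w3.png',im)
```

```text
[ 0.57347991 -0.28725203  0.30939735]
[ 0.56790011 -0.20467886  0.27744782]
```

>>> apply_moves:
  increments:
    - [0,1.3,0,0,0,0]
    - [0,2.7,0,0,0,0]
    - [0,2.7,0,0,0,0]
    - [0,2.7,0,0,0,0]
    - [0,2.7,0,0,0,0]

```text
time_s: 4.42
position: [0.5726, -0.2087, 0.309]
tcp_rot: [0.0, 0.687, 0.727, -0.0]
wrist_force: [0.0, 0.7, -1.3]
gripper_width: 1.0
```

Run:
```python
from h import *
import pickle
s=r.observe();print(s['position'])
c=get_calibration('wrist');im=camera('wrist');pickle.dump((c,im),open('w4.pkl','wb'));print(c['eye'])
im3=pickle.load(open('w3.pkl','rb'))[1]
c3=pickle.load(open('w3.pkl','rb'))[0]
p3=proj(c3,[[.572,-.207,.096]])[0].astype(int);p4=proj(c,[[.572,-.207,.096]])[0].astype(int);print(p3,p4)
crop=lambda i,p:cv2.resize(np.pad(i,((100,100),(100,100),(0,0)))[p[1]+10:p[1]+190,p[0]+35:p[0]+165],None,fx=3,fy=3,interpolation=0)
cv2.imwrite('pics/w34.png',np.hstack([crop(im3,p3),crop(im,p4)]))
```

```text
[ 0.57263289 -0.20872719  0.30902628]
[ 0.56733646 -0.12616233  0.27696997]
[327 128] [320 268]
```

View pics/w34.png

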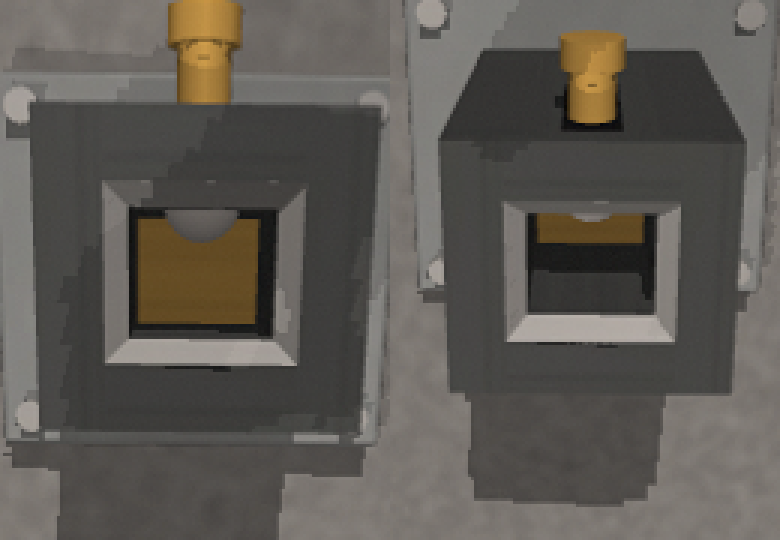

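Run:
```python
from h import *
import pickle
c3,i3=pickle.load(open('w3.pkl','rb'));c4,i4=pickle.load(open('w4.pkl','rb'))
f=lambda L,o:np.array(L)/3+np.array(o)-.5
m3=f([(102,181),(306,182),(297,365),(106,365)],(262,38));m4=f([(112,202),(291,203),(285,343),(115,343)],(255,178))
b3=f([(31,103),(382,106),(362,432),(39,432)],(262,38));b4=f([(50,142),(357,140),(341,393),(59,393)],(255,178))
def rep(n,c,p,z):
    P=plane(c,p,z);m=P.mean(0);xd=(P[1]-P[0]+P[2]-P[3]);yd=(P[0]-P[3]+P[1]-P[2])
    print(n,m.round(4),'yawx',np.degrees(np.arctan2(xd[1],xd[0])).round(2),'yawy',np.degrees(np.arctan2(-yd[0],yd[1])).round(2),'size',np.linalg.norm(xd)/2,np.linalg.norm(yd)/2)
rep('m3',c3,m3,.096);rep('m4',c4,m4,.096);rep('b3',c3,b3,.096);rep('b4',c4,b4,.096)
for a,b in zip(np.r_[m3,b3],np.r_[m4,b4]):
    X,e=tri([(c3,a),(c4,b)]);print(X.round(4),np.round(e,4))
print('RACK')
C={}
for n in (1,2):
    c,im=pickle.load(open(f'w{n}.pkl','rb'))
    for k,mm in dict(red=hsv(im,[0,200,60],[4,255,255])|hsv(im,[176,200,60],[180,255,255]),green=hsv(im,[65,90,40],[90,255,255]),blue=hsv(im,[100,120,60],[118,255,255])).items():
        ct=biggest(mm)[0];x,y,w,h=cv2.boundingRect(ct)
        # x extent in the lower half of the collar (top face), bottom edge
        sub=mm[y+h//2:y+h];cols=np.where((sub>0).sum(0)>h//4)[0]
        l,rr=cols[0]-.5,cols[-1]+.5;yb=y+h-.5
        rows=np.array([y+.75*h,y+.75*h])
        P=plane(c,[[l,rows[0]],[rr,rows[0]],[l,yb],[rr,yb]],.092)
        print(n,k,'xc',(P[0,:2]/2+P[1,:2]/2).round(4),'w',np.linalg.norm(P[1]-P[0]).round(4),'nearmid',(P[2,:2]/2+P[3,:2]/2).round(4))
        C[n,k]=np.array([[l,yb],[rr,yb]])
    C[n]=c
for k in('red','green','blue'):
    print(k,[tri([(C[1],C[1,k][j]),(C[2],C[2,k][j])])[0].round(4).tolist() for j in (0,1)])
```

```text
m3 [ 0.5728 -0.2075  0.096 ] yawx 3.39 yawy 3.15 size 0.03374161821932487 0.029950952124526628
m4 [ 0.5727 -0.2072  0.096 ] yawx 3.12 yawy 2.8 size 0.03402407882467485 0.029903300792352275
b3 [ 0.5729 -0.2075  0.096 ] yawx 3.3 yawy 2.87 size 0.057545289538693166 0.05341151058993752
b4 [ 0.5729 -0.2068  0.096 ] yawx 3.49 yawy 2.66 size 0.05733186105372929 0.053509946888125236
[ 0.555  -0.1935  0.0951] [0. 0.]
[ 0.589  -0.1915  0.0955] [0. 0.]
[ 0.5905 -0.2215  0.0953] [0. 0.]
[ 0.5567 -0.2236  0.0951] [0.0002 0.0002]
[ 0.5429 -0.1823  0.0948] [0. 0.]
[ 0.6007 -0.179   0.0934] [0. 0.]
[ 0.6033 -0.2326  0.0947] [0.0002 0.0002]
[ 0.5452 -0.2363  0.0941] [0.0001 0.0001]
RACK
1 red xc [0.5278 0.2351] w 0.0492 nearmid [0.5282 0.2275]
1 green xc [0.5309 0.1683] w 0.0479 nearmid [0.5313 0.1607]
1 blue xc [0.5334 0.1008] w 0.0487 nearmid [0.5339 0.093 ]
2 red xc [0.5275 0.2347] w 0.049 nearmid [0.528  0.2274]
2 green xc [0.5311 0.1673] w 0.0485 nearmid [0.5316 0.1597]
2 blue xc [0.5336 0.0999] w 0.049 nearmid [0.5341 0.092 ]
red [[0.5033, 0.2259, 0.0918], [0.5529, 0.2289, 0.0917]]
green [[0.5069, 0.1571, 0.0887], [0.5561, 0.1602, 0.0888]]
blue [[0.5092, 0.0887, 0.089], [0.559, 0.0918, 0.0891]]
```

>>> apply_moves:
  grip: 0
  grip_force: 40
  increments:
    - [0,1.5,1.2,0,0,0]
    - [-0.2,3,1.7,0,0,0]
    - [-0.4,5,1.7,0,0,0]
    - [-0.6,7,1.7,0,0,0]
    - [-0.8,9,1.7,0,0,0]
    - [-1,11,1.7,0,0,0]
    - [-1.3,13,1.7,0,0,0]
    - [-1.5,15,1.7,0,0,0]
    - [-1.51,15.02,1.7,0,0,0]
    - [-1.51,15.02,1.7,0,0,0]
    - [-1.51,15.02,1,0,0,0]
    - [-1.51,15.02,0,0,0,0]
    - [-1.51,15.02,-0.5,0,0,0]
    - [-1.51,15.02,-0.8,0,0,0]
    - [-1.51,15.02,-0.8,0,0,0]
    - [-1.51,15.02,-0.8,0,0,0]
    - [-1.51,15.02,-0.8,0,0,0]

```text
time_s: 6.6
position: [0.5278, 0.2432, 0.2854]
tcp_rot: [0.0, 0.686, 0.728, 0.001]
wrist_force: [0.4, -0.9, -0.1]
gripper_width: 0.497
```

Run:
```python
from h import *
s=r.observe();print(s['time_s'],s['position'],s['tcp_rot'],s['wrist_force'],s['gripper_width'])
w=camera('wrist');d=camera('side');p=proj(get_calibration('side'),[[.528,.2425,.1]])[0].astype(int)
sd=cv2.resize(d[p[1]-60:p[1]+40,p[0]-55:p[0]+45],(400,400),interpolation=0)
cv2.imwrite('pics/g1.png',np.hstack([w[80:480,140:540],sd]))
```

```text
6.6 [0.52776501 0.24318769 0.28543411] [1.63748534e-04 6.86018563e-01 7.27583752e-01 6.23195804e-04] [ 0.4474172  -0.86095309 -0.0879747 ] 0.4968130326052733
```

View pics/g1.png

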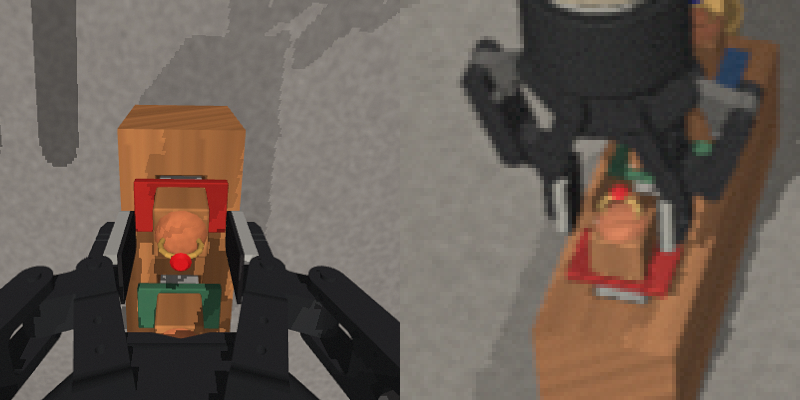

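>>> apply_moves:
  increments:
    - [0,0,-0.3,0,0,0]
    - [0,0,-0.55,0,0,0]
    - [0,0,-0.6,0,0,0]
    - [0,0,-0.6,0,0,0]

```text
time_s: 7.2
position: [0.5275, 0.243, 0.2664]
tcp_rot: [-0.0, 0.686, 0.728, -0.0]
wrist_force: [-0.0, 0.3, -0.6]
gripper_width: 0.503
```

>>> apply_moves:
  increments:
    - [0,0,-0.03,0,0,0]
    - [0,0,-0.07,0,0,0]
    - [0,0,-0.1,0,0,0]

```text
time_s: 7.58
position: [0.5275, 0.2431, 0.2637]
tcp_rot: [0.0, 0.686, 0.728, 0.0]
wrist_force: [-1.1, 0.1, -0.4]
gripper_width: 0.503
```

>>> apply_moves:
  increments:
    - [0,0,-0.03,0,0,0]
    - [0,0,-0.05,0,0,0]
    - [0,0,-0.05,0,0,0]

```text
time_s: 7.95
position: [0.5278, 0.2433, 0.2635]
tcp_rot: [-0.0, 0.686, 0.728, 0.001]
wrist_force: [-3.6, -1.3, 13.9]
gripper_width: 0.501
```

>>> apply_moves:
  increments:
    - [0,0,0.12,0,0,0]
    - [0,0,0.12,0,0,0]

```text
time_s: 8.2
position: [0.5276, 0.2431, 0.266]
tcp_rot: [0.0, 0.686, 0.728, 0.0]
wrist_force: [0.4, -0.7, -1.0]
gripper_width: 0.494
```

>>> apply_moves:
  grip: 1
  grip_force: 70
  increments:
    - [0,0,0,0,0,0]
    - [0,0,0,0,0,0]
    - [0,0,0,0,0,0]
    - [0,0,0,0,0,0]
    - [0,0,0,0,0,0]

```text
time_s: 8.82
position: [0.5276, 0.2431, 0.2659]
tcp_rot: [0.0, 0.686, 0.728, 0.0]
wrist_force: [-1.5, -0.1, 2.2]
gripper_width: 0.292
```

>>> apply_moves:
  increments:
    - [0,0,0.3,0,0,0]
    - [0,0,0.8,0,0,0]
    - [0,0,1.4,0,0,0]
    - [0,0,2.2,0,0,0]
    - [0,0,3.2,0,0,0]
    - [0,0,4.2,0,0,0]
    - [0,0,5.2,0,0,0]
    - [0,0,5.2,0,0,0]
    - [0,0,5.2,0,0,0]
    - [0,0,5.2,0,0,0]

```text
time_s: 10.07
position: [0.5271, 0.243, 0.4209]
tcp_rot: [-0.0, 0.686, 0.728, -0.001]
wrist_force: [0.2, 0.5, -2.2]
gripper_width: 0.291
```

Run:
```python
from h import *
s=r.observe();print(s['time_s'],s['position'],s['tcp_rot'],s['wrist_force'],s['moment'],s['gripper_width'])
import pickle
c=get_calibration('wrist');w=camera('wrist');pickle.dump((c,w),open('w5.pkl','wb'));d=camera('side');p=proj(get_calibration('side'),[[.528,.2425,.22]])[0].astype(int)
sd=cv2.resize(d[p[1]-50:p[1]+50,p[0]-50:p[0]+50],(400,400),interpolation=0)
cv2.imwrite('pics/g2.png',np.hstack([w[80:480,140:540],sd]))
```

```text
10.075 [0.52711213 0.24301855 0.42092426] [-2.49732674e-04  6.86026455e-01  7.27576036e-01 -8.67503961e-04] [ 0.20098349  0.54165572 -2.21470238] [-0.04129886 -0.0102101   0.01709416] 0.29136029092352306
```

View pics/g2.png

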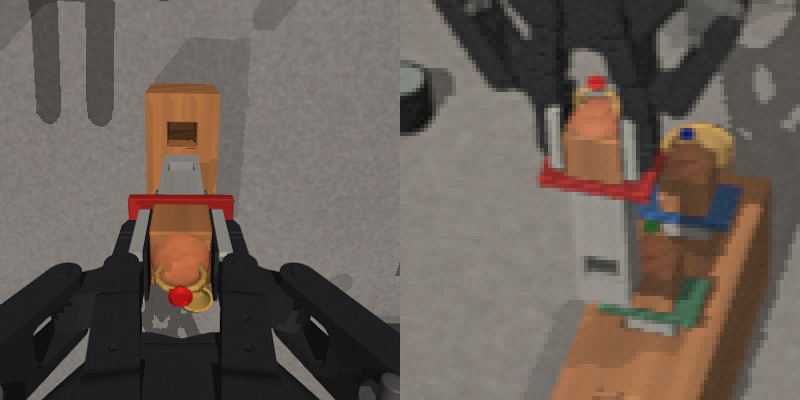

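Run:
```python
from h import *
import pickle
c,im=pickle.load(open('w5.pkl','rb'));print(c['eye'])
for col in (318,322,326):
    print(col,[(y,*map(int,im[y,col])) for y in list(range(228,256,1))+list(range(270,290))] if col==322 else '')
cv2.imwrite('pics/g3.png',cv2.resize(im[220:310,255:385],None,fx=6,fy=6,interpolation=0))
```

```text
[0.52164738 0.32556517 0.38887103]
318 
322 [(228, 63, 107, 168), (229, 64, 109, 169), (230, 64, 108, 168), (231, 64, 108, 167), (232, 63, 108, 168), (233, 59, 108, 169), (234, 70, 108, 166), (235, 122, 122, 122), (236, 118, 121, 125), (237, 119, 122, 128), (238, 118, 123, 127), (239, 119, 123, 128), (240, 117, 121, 125), (241, 120, 123, 129), (242, 130, 134, 141), (243, 129, 134, 139), (244, 129, 134, 140), (245, 130, 135, 140), (246, 129, 133, 139), (247, 128, 133, 138), (248, 128, 133, 137), (249, 128, 133, 137), (250, 123, 129, 134), (251, 119, 124, 128), (252, 119, 124, 129), (253, 118, 124, 128), (254, 119, 124, 128), (255, 118, 122, 127), (270, 119, 123, 127), (271, 118, 121, 126), (272, 119, 124, 127), (273, 116, 121, 126), (274, 90, 94, 126), (275, 18, 22, 126), (276, 24, 28, 129), (277, 25, 28, 131), (278, 23, 29, 140), (279, 30, 37, 170), (280, 28, 34, 157), (281, 27, 32, 142), (282, 28, 32, 145), (283, 25, 34, 141), (284, 36, 60, 110), (285, 47, 82, 124), (286, 47, 79, 124), (287, 46, 79, 124), (288, 44, 78, 123), (289, 46, 79, 125)]
326
```

View pics/g3.png

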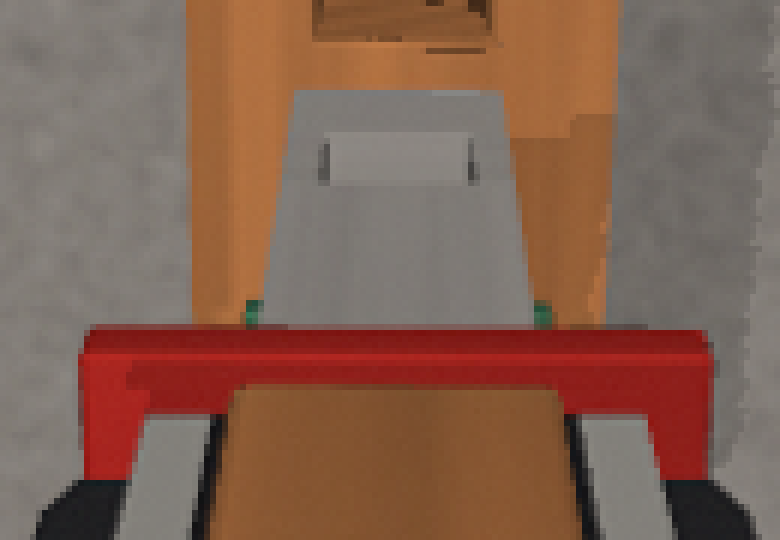

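Run:
```python
from h import *
import pickle
c,im=pickle.load(open('w5.pkl','rb'));t=np.array([.52711,.24302]);a=np.radians(3.37);M=np.array([[np.cos(a),np.sin(a)],[-np.sin(a),np.cos(a)]])
for n,px,z,off in (('shank',[[303.8,234.5],[339.2,234.5]],.167,.010),('colltop',[[268.3,278.4],[373.7,278.4]],.247,.015),('collbot',[[269.5,274.4],[373,274.4]],.241,.015)):
    P=plane(c,px,z)[:,:2];m=P.mean(0);print(n,'width',np.linalg.norm(P[1]-P[0]).round(4),'centre in tool-aligned frame rel TCP',((M@(m-t))-[0,off]).round(4))
q=r.observe();
from scipy.spatial.transform import Rotation as R
w,x,y,z=q['tcp_rot'];print(R.from_quat([x,y,z,w]).as_matrix().round(4),q['position'])
```

```text
shank width 0.0245 centre in tool-aligned frame rel TCP [-0.0001 -0.0007]
colltop width 0.0489 centre in tool-aligned frame rel TCP [-0.0005 -0.0007]
collbot width 0.0498 centre in tool-aligned frame rel TCP [-0.0004 -0.0015]
[[-5.860e-02  9.983e-01 -1.300e-03]
 [ 9.983e-01  5.860e-02 -9.000e-04]
 [-9.000e-04 -1.400e-03 -1.000e+00]] [0.52728259 0.24302093 0.42099337]
```

>>> apply_moves:
  increments:
    - [0.1,-1,0,0,0,0]
    - [0.3,-2.7,0,0,0,0]
    - [0.5,-4.5,0,0,0,0]
    - [0.7,-6.3,0,0,0,0]
    - [0.9,-8.1,0,0,0,0]
    - [1.1,-9.9,0,0,0,0]
    - [1.2,-11.7,0,0,0,0]
    - [1.4,-13.4,0,0,0,0]
    - [1.5,-14.5,0,0,0,0]
    - [1.52,-14.98,0,0,0,0]
    - [1.52,-14.98,-0.5,0,0,0]
    - [1.52,-14.98,-1,0,0,0]
    - [1.52,-14.98,-1.5,0,0,0]
    - [1.52,-14.98,-1.9,0,0,0]
    - [1.52,-14.98,-1.9,0,0,0]
    - [1.52,-14.98,-1.9,0,0,0]
    - [1.52,-14.98,-1.9,0,0,0]

```text
time_s: 12.3
position: [0.5733, -0.2065, 0.3654]
tcp_rot: [0.0, 0.686, 0.728, 0.0]
wrist_force: [0.7, -0.6, -2.2]
gripper_width: 0.292
```

Run:
```python
from h import *
s=r.observe();print(s['time_s'],s['position'],s['tcp_rot'],s['wrist_force'],s['moment'],s['gripper_width'])
import pickle
c=get_calibration('wrist');w=camera('wrist');pickle.dump((c,w),open('w6.pkl','wb'))
cv2.imwrite('pics/p1.png',cv2.resize(w[150:310,220:420],None,fx=4,fy=3.75,interpolation=0))
```

```text
12.3 [ 0.57329497 -0.20647026  0.36544061] [4.93910083e-04 6.86070184e-01 7.27535134e-01 2.97191773e-04] [ 0.71001221 -0.56655831 -2.23307331] [-0.00261779 -0.00609053 -0.03071024] 0.2922415310651734
```

View pics/p1.png

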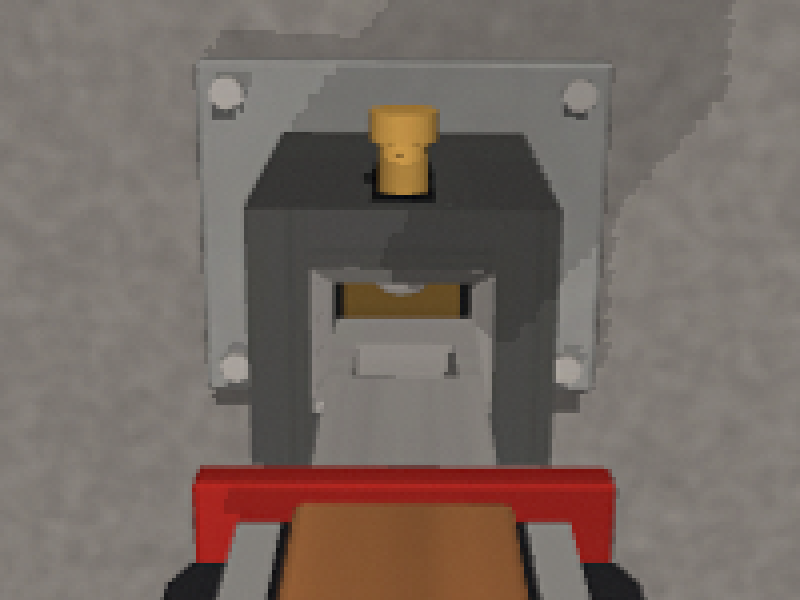

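>>> apply_moves:
  increments:
    - [0,0,-0.15,0,0,0]
    - [0,0,-0.3,0,0,0]
    - [0,0,-0.45,0,0,0]
    - [0,0,-0.52,0,0,0]
    - [0,0,-0.52,0,0,0]

```text
time_s: 12.98
position: [0.5731, -0.2063, 0.349]
tcp_rot: [-0.0, 0.686, 0.728, -0.0]
wrist_force: [-0.3, 0.5, -1.8]
gripper_width: 0.292
```

>>> apply_moves:
  increments:
    - [0,0,-0.05,0,0,0]
    - [0,0,-0.1,0,0,0]
    - [0,0,-0.15,0,0,0]
    - [0,0,-0.15,0,0,0]

```text
time_s: 13.48
position: [0.5731, -0.2063, 0.3446]
tcp_rot: [-0.0, 0.686, 0.728, -0.0]
wrist_force: [-0.2, 0.1, -1.5]
gripper_width: 0.29
```

>>> apply_moves:
  increments:
    - [0,0,-0.05,0,0,0]
    - [0,0,-0.1,0,0,0]
    - [0,0,-0.1,0,0,0]

```text
time_s: 13.85
position: [0.5731, -0.2066, 0.3418]
tcp_rot: [0.0, 0.686, 0.727, -0.0]
wrist_force: [-0.4, -1.1, -0.9]
gripper_width: 0.287
```

>>> apply_moves:
  increments:
    - [0,0,-0.05,0,0,0]
    - [0,0,-0.1,0,0,0]
    - [0,0,-0.1,0,0,0]

```text
time_s: 14.22
position: [0.5734, -0.2069, 0.3392]
tcp_rot: [0.001, 0.686, 0.727, 0.0]
wrist_force: [0.1, -3.0, 2.6]
gripper_width: 0.291
```

>>> apply_moves:
  increments:
    - [0,0,-0.04,0,0,0]
    - [0,0,-0.07,0,0,0]
    - [0,0,-0.07,0,0,0]

```text
time_s: 14.6
position: [0.5734, -0.2068, 0.337]
tcp_rot: [0.001, 0.686, 0.727, 0.0]
wrist_force: [0.7, -4.7, 2.9]
gripper_width: 0.291
```

>>> apply_moves:
  increments:
    - [0,0,-0.04,0,0,0]
    - [0,0,-0.07,0,0,0]
    - [0,0,-0.07,0,0,0]

```text
time_s: 14.98
position: [0.5732, -0.2067, 0.3343]
tcp_rot: [0.0, 0.686, 0.727, -0.0]
wrist_force: [2.5, -5.2, -0.3]
gripper_width: 0.287
```

>>> apply_moves:
  increments:
    - [0,0,-0.04,0,0,0]
    - [0,0,-0.07,0,0,0]
    - [0,0,-0.07,0,0,0]

```text
time_s: 15.35
position: [0.573, -0.2067, 0.332]
tcp_rot: [0.0, 0.686, 0.727, -0.0]
wrist_force: [2.1, -6.0, -0.4]
gripper_width: 0.288
```

>>> apply_moves:
  increments:
    - [0,0,-0.04,0,0,0]
    - [0,0,-0.08,0,0,0]
    - [0,0,-0.12,0,0,0]
    - [0,0,-0.12,0,0,0]

```text
time_s: 15.85
position: [0.5728, -0.2067, 0.3283]
tcp_rot: [-0.0, 0.686, 0.727, -0.001]
wrist_force: [2.7, -5.2, -0.9]
gripper_width: 0.291
```

>>> apply_moves:
  increments:
    - [0,0,-0.04,0,0,0]
    - [0,0,-0.08,0,0,0]
    - [0,0,-0.1,0,0,0]
    - [0,0,-0.1,0,0,0]

```text
time_s: 16.35
position: [0.5728, -0.2068, 0.3254]
tcp_rot: [-0.0, 0.686, 0.727, -0.001]
wrist_force: [1.0, -4.6, 0.4]
gripper_width: 0.289
```

>>> apply_moves:
  increments:
    - [0,0,-0.04,0,0,0]
    - [0,0,-0.07,0,0,0]
    - [0,0,-0.07,0,0,0]

```text
time_s: 16.73
position: [0.5728, -0.2068, 0.3233]
tcp_rot: [0.0, 0.686, 0.727, -0.001]
wrist_force: [1.2, -4.9, -0.1]
gripper_width: 0.291
```

>>> apply_moves:
  increments:
    - [0,0,-0.04,0,0,0]
    - [0,0,-0.07,0,0,0]
    - [0,0,-0.07,0,0,0]

```text
time_s: 17.1
position: [0.5728, -0.2067, 0.321]
tcp_rot: [-0.0, 0.686, 0.727, -0.001]
wrist_force: [1.9, -6.1, -1.4]
gripper_width: 0.289
```

>>> apply_moves:
  increments:
    - [0,0,-0.04,0,0,0]
    - [0,0,-0.07,0,0,0]
    - [0,0,-0.07,0,0,0]

```text
time_s: 17.48
position: [0.5726, -0.2067, 0.3185]
tcp_rot: [-0.0, 0.686, 0.727, -0.001]
wrist_force: [2.7, -6.1, -5.6]
gripper_width: 0.293
```

>>> apply_moves:
  increments:
    - [0,0,-0.04,0,0,0]
    - [0,0,-0.07,0,0,0]
    - [0,0,-0.07,0,0,0]

```text
time_s: 17.85
position: [0.5726, -0.2064, 0.3161]
tcp_rot: [-0.001, 0.686, 0.727, -0.001]
wrist_force: [2.0, -6.2, -7.2]
gripper_width: 0.291
```

>>> apply_moves:
  increments:
    - [0,0,-0.04,0,0,0]
    - [0,0,-0.07,0,0,0]
    - [0,0,-0.07,0,0,0]

```text
time_s: 18.23
position: [0.5727, -0.2057, 0.3145]
tcp_rot: [-0.001, 0.686, 0.728, -0.0]
wrist_force: [-0.1, -0.8, -6.3]
gripper_width: 0.289
```

>>> apply_moves:
  increments:
    - [0,0,-0.03,0,0,0]
    - [0,0,-0.03,0,0,0]

```text
time_s: 18.48
position: [0.5731, -0.2059, 0.3143]
tcp_rot: [-0.0, 0.686, 0.728, 0.0]
wrist_force: [-0.1, -1.2, -3.1]
gripper_width: 0.293
```

>>> apply_moves:
  increments:
    - [0,0,-0.03,0,0,0]
    - [0,0,-0.03,0,0,0]

```text
time_s: 18.73
position: [0.5733, -0.2061, 0.3136]
tcp_rot: [0.0, 0.686, 0.728, 0.0]
wrist_force: [0.3, 0.6, -1.0]
gripper_width: 0.288
```

>>> apply_moves:
  increments:
    - [0,0,-0.03,0,0,0]
    - [0,0,-0.03,0,0,0]

```text
time_s: 18.98
position: [0.5733, -0.2063, 0.3128]
tcp_rot: [0.0, 0.686, 0.728, 0.0]
wrist_force: [0.0, 0.3, 0.7]
gripper_width: 0.294
```

>>> apply_moves:
  increments:
    - [0,0,-0.03,0,0,0]
    - [0,0,-0.03,0,0,0]

```text
time_s: 19.23
position: [0.5733, -0.2065, 0.3128]
tcp_rot: [0.0, 0.686, 0.728, 0.001]
wrist_force: [-1.5, 1.6, 8.1]
gripper_width: 0.291
```

>>> apply_moves:
  increments:
    - [0,0,-0.03,0,0,0]
    - [0,0,-0.03,0,0,0]

```text
time_s: 19.48
position: [0.5733, -0.2066, 0.3127]
tcp_rot: [0.001, 0.686, 0.728, 0.001]
wrist_force: [-5.0, 2.9, 16.8]
gripper_width: 0.289
```

>>> apply_moves:
  increments:
    - [0,0,-0.013,0,0,0]
    - [0,0,-0.013,0,0,0]
    - [0,0,-0.013,0,0,0]

```text
time_s: 19.85
position: [0.5733, -0.2067, 0.3127]
tcp_rot: [0.001, 0.686, 0.727, 0.001]
wrist_force: [-5.6, 2.4, 20.5]
gripper_width: 0.285
```

>>> apply_moves:
  increments:
    - [0,0,0.04,0,0,0]
    - [0,0,0.068,0,0,0]
    - [0,0,0.068,0,0,0]

```text
time_s: 20.23
position: [0.5733, -0.2063, 0.3128]
tcp_rot: [0.0, 0.686, 0.728, 0.0]
wrist_force: [-0.3, 0.0, 5.1]
gripper_width: 0.292
```

>>> apply_moves:
  grip: -0.4
  increments:
    - [0,0,0,0,0,0]
    - [0,0,0,0,0,0]
    - [0,0,0,0,0,0]
    - [0,0,0,0,0,0]
    - [0,0,0,0,0,0]

```text
time_s: 20.85
position: [0.5731, -0.2063, 0.3124]
tcp_rot: [-0.0, 0.686, 0.728, 0.0]
wrist_force: [0.5, -0.6, 0.6]
gripper_width: 0.704
```

>>> apply_moves:
  increments:
    - [0,0,0.2,0,0,0]
    - [0,0,0.6,0,0,0]
    - [0,0,1.2,0,0,0]
    - [0,0,2,0,0,0]
    - [0,0,3,0,0,0]
    - [0,0,4,0,0,0]
    - [0,-1.3,4,0,0,0]
    - [0,-2.7,4,0,0,0]
    - [0,-2.7,4,0,0,0]
    - [0,-2.7,4,0,0,0]
    - [0,-2.7,4,0,0,0]

```text
time_s: 22.22
position: [0.5735, -0.2861, 0.4328]
tcp_rot: [-0.0, 0.685, 0.728, 0.0]
wrist_force: [0.2, 0.7, -0.2]
gripper_width: 0.705
```

Run:
```python
from h import *
s=r.observe();print(s['time_s'],s['position'],s['wrist_force'])
c=get_calibration('wrist');w=camera('wrist');d=camera('side');cs=get_calibration('side')
m=hsv(w,[0,200,60],[4,255,255])|hsv(w,[176,200,60],[180,255,255])
k=biggest(m)[0];bx=cv2.boxPoints(cv2.minAreaRect(k))
print(bx)
for z in(.135,.139,.143):
    P=plane(c,bx,z);print(z,P.mean(0).round(4),[np.linalg.norm(P[i]-P[i-1]).round(4) for i in range(4)])
p=proj(cs,[[.573,-.207,.11]])[0].astype(int)
sd=cv2.resize(d[p[1]-50:p[1]+50,p[0]-50:p[0]+50],(400,400),interpolation=0)
cv2.imwrite('pics/f1.png',np.hstack([w[30:430,120:520],sd]))
```

```text
22.225 [ 0.57352625 -0.28605932  0.43281902] [ 0.21093999  0.66236509 -0.24602425]
[[294. 108.]
 [360. 108.]
 [360. 149.]
 [294. 149.]]
0.135 [ 0.5734 -0.2072  0.135 ] [np.float64(0.0294), np.float64(0.0487), np.float64(0.0294), np.float64(0.0505)]
0.139 [ 0.5733 -0.2071  0.139 ] [np.float64(0.029), np.float64(0.048), np.float64(0.029), np.float64(0.0497)]
0.143 [ 0.5732 -0.2071  0.143 ] [np.float64(0.0285), np.float64(0.0472), np.float64(0.0285), np.float64(0.049)]
```

View pics/f1.png

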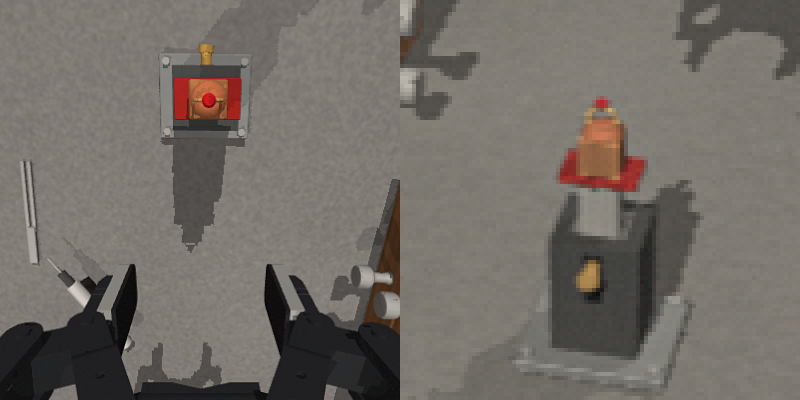

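```bash
python3 -c "
from bench import r
print(r.sign_off())"
```

```text
the job is handed in; nothing more can be done
None
```

The red stick is out of the rack and seated in the steel holder, released, and the job is handed in at about 22 s of the 64 s allowed.

- **Ball and click:** The ball first gave about 5 N of resistance. It then slid along the shank and dropped into the pocket, drawing the stick down with about 5 N. The side force on the stick vanished at that point.
- **Stop:** Contact was hard with the stick's bottom about 55 mm above the bench, about 41 mm below the bore's mouth. I pressed until the wrist read 20.5 N, which is about 22.7 N on the stop once the stick's weight is added. Side forces during the press stayed under 6 N. I took most of the load off before opening the jaws.
- **Last checks:**
  - The final wrist view shows the stick centred on the bore to within about 0.6 mm.
  - The collar's apparent size fits the felt depth to within a few millimetres.
  - The side view shows it upright.
  - The arm is clear and the wrist force is near zero.
- **Rest of the bench:** I carried the stick about 20 mm above the other sticks and felt no unexpected contacts. The holder, tweezers and handpiece look in place. I did not take a last picture of the rack, its other two sticks or the remaining items.
- **Heavier touch:** While finding the collar in the rack, the fingertips pressed on its wings with about 14 N, more than I intended. Nothing touched the ring or stone that I could detect.

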